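# Lid on the carry box, then slide the keeper tube one hole and hold its lock pin in

### The arm

A 6-joint arm with a two-finger parallel gripper is mounted at the origin on the work surface. World frame = base frame: x ahead of the robot, y to its left, z up, the work surface at z = 0. Lengths are in mm, angles in rad, forces in N, time in s.
With the tool pointing down it reaches from about 275 to 750 mm from the base axis. Payload 10.2 kg.
Tool frame: the origin (TCP) lies midway between the tips of the shut fingers; the grasp point (between the pads) lies 19 mm behind it; z points along the fingers, y is the line along which they close (so a half turn about z gives the same grasp; the last joint's range is limited). The gripper opens to 85 mm and grips with 20 to 120 N. Pads are 22 mm wide; open, the fingers measure 114 mm over their backs; the gripper's body (76 mm by 85 mm) begins 54 mm behind the grasp point. The pads swing forward as they close: fully open they stand 13 mm farther back than shut.
Start: joints at [-1.483, 0.313, 1.498, -0, 1.331, -0.223], TCP at [160.543, -499.857, 231.294] pointing down, gripper open.
Joint ranges: [-2.94, 2.94], [-0.97, 2.17], [0.19, 2.56], [-1.23, 4.37], [0.02, 3.11], [-2.88, 2.88]. Speed limits (rad/s): [2.39, 2.39, 3.01, 3.14, 3.14, 3.14].

### API

Orientations are given as a unit quaternion [w, x, y, z].
In Python, from rig import ctrl gives the robot as it stands.
- The arm moves only by the tool send_rows, never from a script. Its argument "targets" is a list of rows, each an object with "offset": the shift along the world's x, y, z in cm, a list of three; "spin": the turn about the world's z in rad. A call has 1 to 8 rows; each row is the pose to reach, as a shift and turn from the pose commanded when the call began; what a row does not reach only later rows make up. A row lasts 1/12 s, in which the tool goes at most 41.7 mm and 7.16 degrees, less where a joint would pass 70% of its speed; a pose out of reach is approached as far as the arm can. A call with a gripper value outside its range is refused whole. "grip" is the opening, from 0 (shut) to 1 (fully open), set as the call begins (left out, the last holds). The fingers move at their own pace and stop on an object; "squeeze" is the grip in N (left out, the last holds). Time passes only in rows, so rows that repeat a pose let the fingers close. It gives the time, the measured TCP pose, the force, the opening and the grip force at its end, in the units of the state.
- ctrl.sense(): the state, without advancing time (a new reading comes with each control period).
- ctrl.capture(name): name is "side" or "top"; returns (picture, depth): 384x512x3 uint8, red, green, blue; 384x512 float32, mm along the optical axis (not along the pixel's ray), 0 where there is no reading.
- ctrl.calibration(name): a dict with "fx", "fy", "cx", "cy" (pixels), "k1" (the pictures are not rectified: a ray, as slopes to the right and down, at radius r is drawn at 1 + k1 r^2 times it, then the intrinsics apply), "view" (4x4, takes a point from world to camera coordinates). Camera axes: x right, y down, z forward; pixel columns grow to the right and rows downward; lengths in mm; the calibration is good to about 2 mm. A picture is of the moment at which its call begins. calibration takes no time and is no camera call.
- ctrl.finish_job(): hands the job in; it is judged then, once.
Trained networks look in the newest picture that a camera, given by its name, has taken for a name from the list of things; names that differ only in an ending like _2 or _b are one class to them, and where a whole thing is asked for, a point or a joint stands for the part that bears it (a point fixed in the world has none). Each returns a list of dicts, best first, with "conf" (0 to 1); they miss things now and then, are a little off and sometimes report something else, mostly with a low value. They report only what shows in the picture. A call takes as long as a camera call. They do not tell look-alikes from the thing itself.
- ctrl.search_frame(camera, query): "box" ([left, top, right, bottom] in pixels, round what is visible of it).
- ctrl.place_of(camera, query): "uv" ([column, row] in pixels: a listed point, or the origin of a listed thing).
The state is a dict: "time_s": time; "joints": joint angles; "dq": joint speeds; "tau": joint torques, N m; "eef_pos": TCP position; "ee_rot": TCP orientation; "force": force on the tool from outside, world axes, zero at the start; "wrist_torque": the same for the moment, N m; "grip_width": opening from 0.0 (shut) to 1.0 (fully open); "grip_force": force on a finger pad.
Only numpy, scipy, OpenCV 4.12 (cv2) and the standard library are available. Lean on these libraries where they do the work, as an engineer would, in place of code of your own. Each camera call takes 0.05 s, during which the arm holds its last target. There are 200 camera calls.

### The job

Close up the loaded carry box for finished glass: first put the loose wooden lid fully home on the box, then pull up the red lock plunger, slide the yellow tube section one hole towards the box so that its tip reaches over the lid, and let the pin go fully down into that hole. Finish while still holding the red plunger knob, with the pin fully in; do not let go of it. Leave the tumbler, the jar and the scraper where they are.

Things in the scene. Friction and masses are not known exactly. Their poses are not given: they have to be found in the camera images.
- lid_handle (a point): Centre of the loose lid's dark wooden bar handle: 60 (x) x 18 (y) x 26 mm high, its underside 10 mm above the plate on two brass stems. Wooden plate 110 (x) x 130 (y) x 8 mm; under it a plug 88 x 108 x 10 mm that drops into the box. The point is 41 mm above the plug's underside, 31 mm above the plate's. About 0.25 kg. Starts flat on the bench, plug down; z up. Fits either way round (half turn).
- box_mouth (a point): Centre of the open mouth of the fixed wooden box at rim height, 75 mm above the bench. Box 110 (x) x 130 (y) mm outside, opening 94 x 114 mm: 3 mm play round the lid's plug. With the lid home its plate lies on the rim and the handle's centre is 31 mm above this point. z up; y along the rail, from the box towards the plunger. Box, base plate and rail are one fixed part.
- next_hole (a point): Mouth of the wanted hole in the top of the fixed aluminium rail, 111 mm above the bench, 130 mm from box_mouth along its +y, seen through the window in the yellow tube. Holes, 11 mm long, 45 mm apart on the rail's centre line: this one, the one where the pin starts, and one farther from the box that is not wanted. Axes as box_mouth.
- plunger_knob (a point): Centre of the plunger's red knob: upright cylinder 24 mm wide, 28 mm high, its underside 20 mm above the yellow tube's top (a boss 22 mm wide, 8 mm high, and a 10 mm neck under it). 149 mm above the bench with the pin in (top 163 mm). Pulled straight up 12 mm or more, the 8 mm steel pin leaves the rail and frees the tube. Rides on the tube; axes as box_mouth.
- plunger (a joint): How far the plunger is pulled up, m: 0 with the pin fully in a hole, 0.02 at most; about 0.009 when the pin stands on the rail between holes. A spring pulls it down with about 4 N at 0 and 9 N at 0.02.
- section (a joint): Slide of the yellow tube section (28 mm square, 127 mm long, underside 87 mm above the bench, 4 mm over the seated lid's plate) towards the box, along -y of box_mouth, m: 0 at the start, 0.045 at the next hole, stops at -0.05 and 0.055. Friction about 2.5 N with the pin out. Its tip, 97 mm ahead of the plunger axis, starts 13 mm short of the box and overlaps it by 32 mm when locked.
- tumbler_mid (a point): Middle of an amber glass tumbler, 72 mm wide and 90 mm high, standing on the bench; leave it.
- jar_mid (a point): Middle of a green glass jar with a steel cap, 70 mm wide and 110 mm high, standing on the bench; leave it.
- scraper: A 250 mm scraper lying on the bench, origin at the underside of its middle, handle to its -x; leave it.
Things that resemble listed ones, but are neither listed nor needed, are in the scene too. Leave any blue or purple look-alike of the part that bears lid_handle alone.

How it is judged:
By the outcome, as a careful person would: the job done as asked, in the order asked, and still so for the second after the job is handed in, while the arm keeps its last pose, push and grip.
It also fails if it takes over 51 s, if anything falls off the work surface, if the arm or the gripper's body presses on something with over 40 N, if the wrist force passes 120 N, or if a joint passes its speed limit or range.

## Working session

There is one attempt and no reset: what is moved stays moved. The work goes in short steps, Python scripts to look and compute and a tool call to move; the robot and the scene stay as the last step left them, time stands still between calls to the robot, and variables do not carry over. Pictures are saved under pics/ and viewed, at most 10 in all, crops included, and the job is handed in when it is done.

Besides the shell and the picture viewer there is one more tool, called as name([rows], argument=value, ...), one row to a line, values as JSON. send_rows: Moves the arm, as the interface text tells. Its arguments: {"type":"object","properties":{"targets":{"type":"array"},"grip":{"type":"number"},"squeeze":{"type":"number"}},"required":["targets"]}

```bash
mkdir -p pics; ls
cat > h.py <<'E'
import numpy as np, cv2
from rig import ctrl
def ray(n,uv):
    c=ctrl.calibration(n); K=np.array([[c['fx'],0,c['cx']],[0,c['fy'],c['cy']],[0,0,1.]])
    s=cv2.undistortPoints(np.array(uv,float).reshape(-1,1,2),K,np.array([c['k1'],0,0,0.])).reshape(-1,2)
    return np.c_[s,np.ones(len(s))],np.array(c['view'])
def at_z(n,uv,z):
    s,V=ray(n,uv); R,t=V[:3,:3],V[:3,3]; o=-R.T@t; d=s@R
    return o+d*((z-o[2])/d[:,2])[:,None]
def at_d(n,uv,d):
    s,V=ray(n,uv); return (s*np.array(d).reshape(-1,1)-V[:3,3])@V[:3,:3]
def dm(D,uv,r=2):
    u,v=np.round(uv).astype(int); p=D[v-r:v+r+1,u-r:u+r+1]; p=p[p>0]; return np.median(p) if len(p) else 0
def cloud(n,D):
    v,u=np.mgrid[0:D.shape[0],0:D.shape[1]]
    return at_d(n,np.c_[u.ravel(),v.ravel()],D.ravel()).reshape(D.shape+(3,))
E
python3 - <<'E'
from h import *
for n in ('top','side'):
    p,D=ctrl.capture(n); np.save(n+'.npy',D); cv2.imwrite(n+'.png',p[:,:,::-1])
    for q in ('lid_handle','box_mouth','next_hole','plunger_knob'):
        for r in ctrl.place_of(n,q)[:4]:
            d=dm(D,r['uv']); print(n,q,np.round(r['uv']),round(r['conf'],2),np.round(at_d(n,[r['uv']],[d])[0]))
a=cv2.imread('top.png');b=cv2.imread('side.png')
cv2.imwrite('pics/t1.png',cv2.resize(a,(800,600)));cv2.imwrite('pics/s1.png',cv2.resize(b,(800,600)))
E
```

```text
pics
top lid_handle [215. 200.] 0.95 [398. 199.  55.]
top lid_handle [121. 230.] 0.9 [295. 498.  54.]
top lid_handle [181. 258.] 0.76 [213. 302.  55.]
top box_mouth [312. 149.] 0.67 [ 574. -109.   47.]
top box_mouth [269. 149.] 0.36 [559.  32. 111.]
top next_hole [271. 148.] 0.87 [562.  24. 111.]
top plunger_knob [154. 147.] 0.47 [573. 412.   2.]
top plunger_knob [254. 143.] 0.44 [569.  77. 164.]
side lid_handle [235. 348.] 0.88 [288. 503.  52.]
side lid_handle [247. 238.] 0.75 [401. 202.  50.]
side lid_handle [287. 290.] 0.64 [234. 314.  51.]
side lid_handle [218. 167.] 0.18 [562.  70. 161.]
side box_mouth [241. 159.] 0.68 [ 596. -150.   18.]
side next_hole [226. 170.] 0.84 [560.  22. 109.]
side plunger_knob [214. 168.] 0.61 [568.  80. 161.]
```

View pics/t1.png

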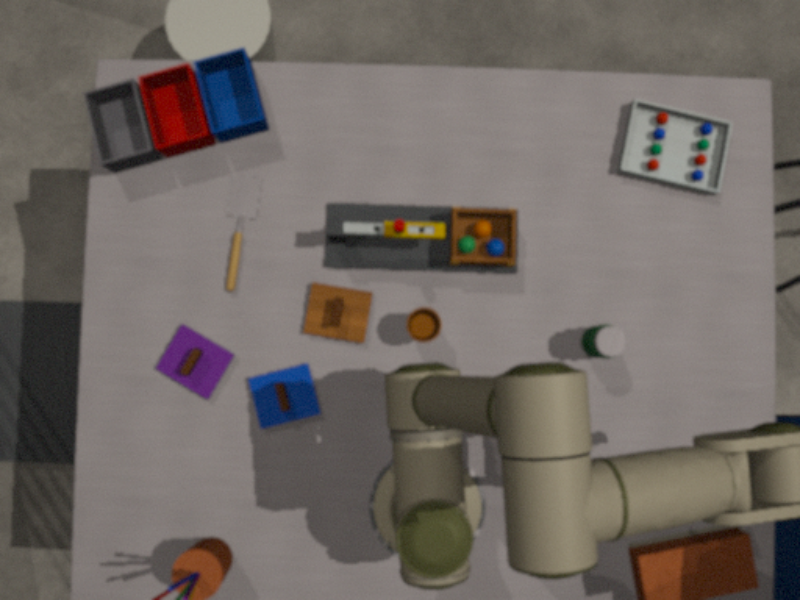

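View pics/s1.png

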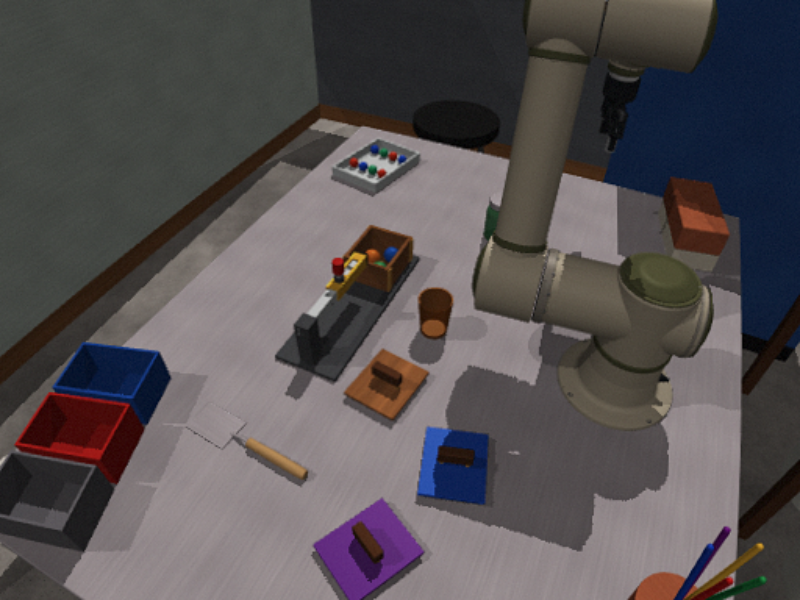

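The top view shows three lid candidates (512x384 pixels): wooden (215,200), purple (121,230) and blue (181,258). The wooden one fits, because the task names a wooden lid and excludes the blue and purple look-alikes. The box is at about (309,151) and the red knob at (254,143). I'll confirm with a crop and measure.

Run:
```python
from h import *
D=np.load('top.npy'); C=cloud('top',D); im=cv2.imread('top.png')
hsv=cv2.cvtColor(im,cv2.COLOR_BGR2HSV)
X,Y,Z=C[...,0],C[...,1],C[...,2]
def rect(m,name):
    p=C[m][:,:2].astype(np.float32); r=cv2.minAreaRect(p); print(name,len(p),'med',np.round(np.median(C[m],0),1),'rect',np.round(r[0],1),np.round(r[1],1),round(r[2],1))
near=(abs(X-398)<95)&(abs(Y-205)<95)
rect(near&(Z>10)&(Z<30),'plate'); rect(near&(Z>44)&(Z<62),'handle')
bx=(abs(X-565)<90)&(Y>-200)&(Y<-30)
rect(bx&(Z>65)&(Z<82),'rim')
rt=(abs(X-565)<60)&(Y>-40)&(Y<200)
rect(rt&(Z>105)&(Z<120),'rail+tube top'); rect(rt&(Z>150)&(Z<172),'knob')
fx=(abs(X-560)<120)&(abs(Y-50)<260)&(Z>4)&(Z<30); rect(fx,'base')
ye=rt&(hsv[...,0]>20)&(hsv[...,0]<35)&(hsv[...,1]>150)&(Z>100); rect(ye,'yellow')
# side cloud
E=np.load('side.npy');S=cloud('side',E);x,y,z=S[...,0],S[...,1],S[...,2]
for nm,m in(('handle s',(abs(x-398)<60)&(abs(y-200)<60)&(z>50)&(z<60)),('knob s',(abs(x-568)<30)&(abs(y-78)<40)&(z>159)&(z<170)),('rimS',(abs(x-570)<90)&(y>-200)&(y<-30)&(z>72)&(z<80))):
    r=cv2.minAreaRect(S[m][:,:2].astype(np.float32)); print(nm,m.sum(),np.round(np.median(S[m],0),1),np.round(r[0],1),np.round(r[1],1),round(r[2],1))
a=cv2.resize(im[165:245,175:275],(500,400),interpolation=cv2.INTER_CUBIC);b=cv2.resize(im[120:180,200:340],(800,343),interpolation=cv2.INTER_CUBIC)
o=np.zeros((600,800,3),np.uint8);o[:343]=b;o[345:600,:319]=cv2.resize(a,(319,255));cv2.imwrite('pics/c1.png',o)
```

```text
plate 1206 med [403.5 195.9  18.1] rect [399.9 196.3] [152.7 160.9] 13.1
handle 102 med [402.7 198.4  52.7] rect [403.3 198.1] [17.6 58.5] 82.3
rim 396 med [ 563.9 -101.    74.2] rect [565.2 -99.8] [131.4 111. ] 89.7
rail+tube top 509 med [567.3  87.5 112.7] rect [568.5  89.1] [ 30.9 221.6] 0.1
knob 50 med [568.2  75.4 164. ] rect [567.9  74.1] [20.6 21.6] 6.0
base 4211 med [547.4  66.   10.5] rect [560.1  50.1] [239.8 519.9] 0.0
yellow 226 med [566.3  34.2 114.2] rect [567.9  42.4] [121.9  29.4] 89.6
handle s 91 [400.7 199.9  52.4] [402.  199.8] [17.5 58.9] 82.1
knob s 33 [567.   77.  161.8] [566.8  76.4] [21.1 20.6] 73.0
rimS 155 [ 555.2 -102.6   73.9] [565.9 -98.1] [134.5 113.6] 89.3
```

View pics/c1.png

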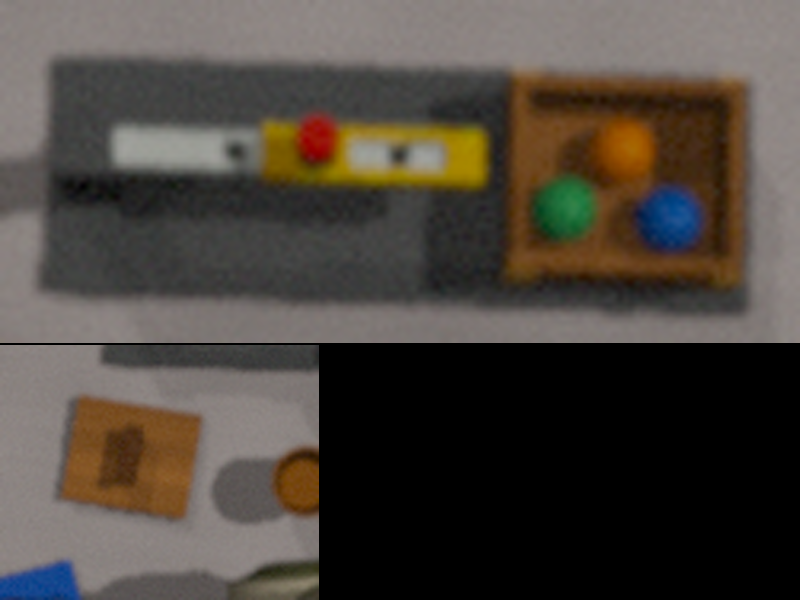

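The crop confirms it: the wooden lid with the dark handle is at about (402, 199), yawed −7.7°. The box mouth is at (565.5, −99.5) and the knob at (567.5, 75.5). That makes 175 mm between them, which matches the 130+45 given. Heights of 54, 74 and 163 mm also match.

Run:
```python
from h import *
from scipy.spatial.transform import Rotation as R
s=ctrl.sense(); q=s['ee_rot']; print(s['time_s'],s['eef_pos'],s['grip_width']);M=R.from_quat(np.r_[q[1:],q[0]]).as_matrix();print(M.round(3), 'yaxis ang',np.arctan2(M[1,1],M[0,1]))
for q in('tumbler_mid','jar_mid'):
    r=ctrl.place_of('top',q)[0];print(q,at_z('top',[r['uv']],50))
```

```text
0.5 [ 160.55002164 -499.83393657  231.25112022] 0.9963319852692876
[[ 0.952  0.306 -0.   ]
 [ 0.306 -0.952  0.   ]
 [ 0.    -0.    -1.   ]] yaxis ang -1.2600381992894958
tumbler_mid [[373.88387029  41.08034309  50.        ]]
jar_mid [[ 354.37101169 -352.48263958   50.        ]]
```

send_rows([
  {"offset": [0.5,1.5,0],"spin": -0.02},
  {"offset": [1.4,4,0],"spin": -0.05},
  {"offset": [2.5,7.2,0],"spin": -0.08},
  {"offset": [3.6,10.4,0],"spin": -0.1},
  {"offset": [4.7,13.6,0],"spin": -0.13},
  {"offset": [5.8,16.8,0],"spin": -0.16},
  {"offset": [6.9,20,0],"spin": -0.19},
  {"offset": [8,23.2,0],"spin": -0.21},
], grip=0.8, squeeze=60)

```text
time_s: 1.27
eef_pos: [240.7, -266.3, 231.3]
ee_rot: [0.0, 0.999, 0.049, 0.0]
force: [-0.0, -0.3, -0.0]
grip_width: 0.802
grip_force: 0.0
```

send_rows([
  {"offset": [1.1,3.2,0],"spin": -0.03},
  {"offset": [2.2,6.4,0],"spin": -0.06},
  {"offset": [3.3,9.6,0],"spin": -0.09},
  {"offset": [4.4,12.8,0],"spin": -0.12},
  {"offset": [5.5,16,0],"spin": -0.15},
  {"offset": [6.6,19.2,0],"spin": -0.18},
  {"offset": [7.7,22.4,0],"spin": -0.21},
  {"offset": [8.8,25.6,0],"spin": -0.235},
])

```text
time_s: 1.93
eef_pos: [328.7, -10.2, 231.6]
ee_rot: [0.0, 0.998, -0.068, 0.001]
force: [0.0, -1.3, 0.2]
grip_width: 0.801
grip_force: 0.0
```

send_rows([
  {"offset": [1.1,3.2,0],"spin": 0},
  {"offset": [2.2,6.4,0],"spin": 0},
  {"offset": [3.3,9.6,0],"spin": 0},
  {"offset": [4.4,12.8,0],"spin": 0},
  {"offset": [5.7,16,-2],"spin": 0},
  {"offset": [6.6,18.8,-5],"spin": 0},
  {"offset": [7.2,20.5,-8],"spin": 0},
  {"offset": [7.4,21.1,-10],"spin": 0},
])

```text
time_s: 2.6
eef_pos: [402.0, 201.2, 128.8]
ee_rot: [0.0, 0.998, -0.066, -0.001]
force: [0.4, -0.0, -0.3]
grip_width: 0.802
grip_force: 0.0
```

send_rows([
  {"offset": [0,-0.1,-2],"spin": 0},
  {"offset": [0,-0.1,-4.5],"spin": 0},
  {"offset": [0,-0.1,-7],"spin": 0},
  {"offset": [0,-0.1,-9],"spin": 0},
  {"offset": [0,-0.1,-10],"spin": 0},
  {"offset": [0,-0.1,-10.5],"spin": 0},
  {"offset": [0,-0.1,-10.5],"spin": 0},
])

```text
time_s: 3.18
eef_pos: [402.2, 198.1, 25.7]
ee_rot: [0.0, 0.998, -0.067, -0.001]
force: [0.2, 0.1, 0.2]
grip_width: 0.798
grip_force: 0.0
```

send_rows([
  {"offset": [0,0,0],"spin": 0},
  {"offset": [0,0,0],"spin": 0},
  {"offset": [0,0,0],"spin": 0},
  {"offset": [0,0,0],"spin": 0},
  {"offset": [0,0,0],"spin": 0},
  {"offset": [0,0,0],"spin": 0},
  {"offset": [0,0,0],"spin": 0},
  {"offset": [0,0,0],"spin": 0},
], grip=0, squeeze=70)

```text
time_s: 3.85
eef_pos: [403.0, 198.2, 27.1]
ee_rot: [-0.0, 0.998, -0.067, 0.001]
force: [-0.9, -1.2, 7.4]
grip_width: 0.198
grip_force: 69.5
```

send_rows([
  {"offset": [0,0,0.6],"spin": 0},
  {"offset": [0,0,2],"spin": 0},
  {"offset": [0,0,4],"spin": 0},
  {"offset": [0,0,6.5],"spin": 0},
  {"offset": [0,0,9],"spin": 0},
  {"offset": [0,0,11.5],"spin": 0},
  {"offset": [0.5,-1,13.5],"spin": 0.02},
  {"offset": [1.5,-3,14.5],"spin": 0.04},
])

```text
time_s: 4.52
eef_pos: [417.5, 169.1, 174.0]
ee_rot: [-0.001, 0.999, -0.045, 0.001]
force: [0.9, 0.4, -3.4]
grip_width: 0.2
grip_force: 68.7
```

send_rows([
  {"offset": [1.4,-2.5,0.3],"spin": 0.01},
  {"offset": [2.8,-5,0.5],"spin": 0.02},
  {"offset": [4.2,-7.5,0.5],"spin": 0.04},
  {"offset": [5.6,-10,0.5],"spin": 0.06},
  {"offset": [7,-12.5,0.5],"spin": 0.07},
  {"offset": [8.4,-15,0.5],"spin": 0.08},
  {"offset": [9.8,-17.5,0.5],"spin": 0.09},
  {"offset": [11.2,-20,0.5],"spin": 0.092},
])

```text
time_s: 5.18
eef_pos: [529.5, -33.0, 176.2]
ee_rot: [-0.0, 1.0, -0.001, -0.001]
force: [0.5, 1.0, -2.9]
grip_width: 0.196
grip_force: 69.2
```

send_rows([
  {"offset": [1.2,-2.2,0],"spin": 0},
  {"offset": [2.2,-4.2,0],"spin": 0},
  {"offset": [3,-5.7,0],"spin": 0},
  {"offset": [3.5,-6.5,0],"spin": 0},
  {"offset": [3.6,-6.8,0],"spin": 0},
  {"offset": [3.6,-6.8,0],"spin": 0},
  {"offset": [3.6,-6.8,0],"spin": 0},
])

```text
time_s: 5.77
eef_pos: [565.1, -99.0, 176.3]
ee_rot: [-0.0, 1.0, -0.001, -0.0]
force: [0.3, -0.1, -2.8]
grip_width: 0.195
grip_force: 69.2
```

Run:
```python
from h import *
s=ctrl.sense(); print(s['eef_pos'],s['ee_rot'],s['force'],s['grip_width'])
e=s['eef_pos']
for n in ('top','side'):
    p,D=ctrl.capture(n); im=p[:,:,::-1].copy(); cv2.imwrite(n+'2.png',im); C=cloud(n,D); hsv=cv2.cvtColor(im,cv2.COLOR_BGR2HSV)
    d=C-e; zt=d[...,2]
    m=(abs(d[...,0])<95)&(abs(d[...,1])<95)&(abs(zt+7)<6)&(hsv[...,1]>110)
    r=cv2.minAreaRect(C[m][:,:2].astype(np.float32)); print(n,m.sum(),np.median(C[m],0).round(1),np.round(r[0],1),np.round(r[1],1),r[2])
    m2=(abs(C[...,0]-565)<80)&(abs(C[...,1]+100)<80)&(C[...,2]>70)&(C[...,2]<80); print('rim',m2.sum())
cv2.imwrite('pics/s2.png',cv2.resize(cv2.imread('side2.png')[100:290,150:400],(790,600)))
```

```text
[565.12344077 -98.97591759 176.26039328] [-2.42257747e-04  9.99999592e-01 -8.15192532e-04 -3.03546157e-04] [ 0.34060632 -0.11700659 -2.84822309] 0.1950056368645158
top 101 [577.3 -46.9 166.8] [578.1 -98.6] [137.4  53.7] 79.72640991210938
rim 35
side 557 [550.1 -76.  166.3] [563.3 -97.3] [109.2 133.4] 1.4997799396514893
rim 170
```

View pics/s2.png

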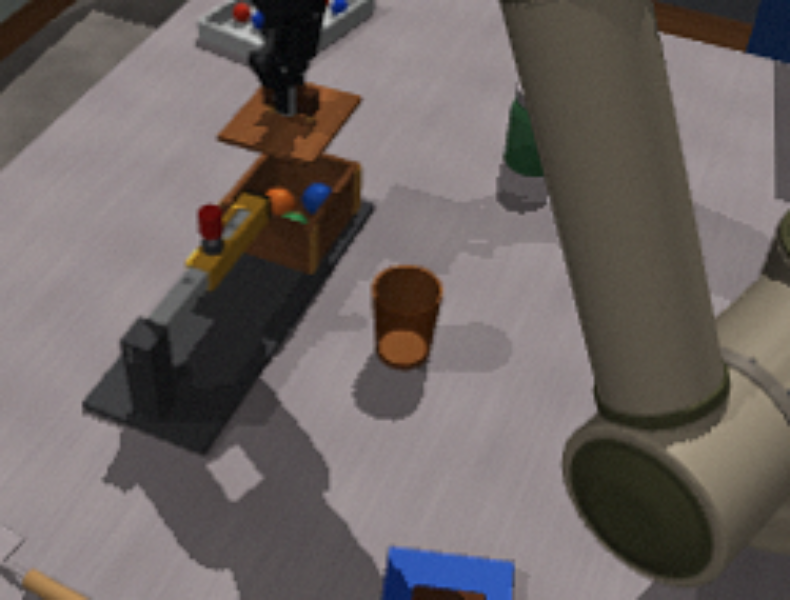

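The view shows the lid gripped level at crop (290,120), hovering over the open box. The side camera puts it about 2 mm low in x relative to the rim, so I'll shift a little and lower it.

send_rows([
  {"offset": [0.1,-0.05,-1.5],"spin": 0},
  {"offset": [0.15,-0.05,-3.5],"spin": 0},
  {"offset": [0.15,-0.05,-5.2],"spin": 0},
  {"offset": [0.15,-0.05,-6.3],"spin": 0},
  {"offset": [0.15,-0.05,-6.8],"spin": 0},
  {"offset": [0.15,-0.05,-7],"spin": 0},
  {"offset": [0.15,-0.05,-7.3],"spin": 0},
  {"offset": [0.15,-0.05,-7.6],"spin": 0},
])

```text
time_s: 6.53
eef_pos: [567.5, -100.4, 101.1]
ee_rot: [0.0, 1.0, -0.001, 0.001]
force: [-0.1, -0.1, -2.9]
grip_width: 0.197
grip_force: 69.3
```

send_rows([
  {"offset": [0,0,-0.2],"spin": 0},
  {"offset": [0,0,-0.3],"spin": 0},
  {"offset": [0,0,-0.3],"spin": 0},
])

```text
time_s: 6.78
eef_pos: [567.1, -100.4, 97.3]
ee_rot: [-0.0, 1.0, -0.001, 0.0]
force: [0.2, -0.6, -3.8]
grip_width: 0.196
grip_force: 69.3
```

send_rows([
  {"offset": [0,0,-0.15],"spin": 0},
  {"offset": [0,0,-0.3],"spin": 0},
  {"offset": [0,0,-0.45],"spin": 0},
  {"offset": [0,0,-0.55],"spin": 0},
  {"offset": [0,0,-0.55],"spin": 0},
])

```text
time_s: 7.2
eef_pos: [567.1, -100.4, 92.2]
ee_rot: [0.0, 1.0, -0.001, 0.0]
force: [-2.3, -0.1, 0.1]
grip_width: 0.198
grip_force: 69.7
```

send_rows([
  {"offset": [0,0,-0.1],"spin": 0},
  {"offset": [0,0,-0.15],"spin": 0},
  {"offset": [0,0,-0.15],"spin": 0},
])

```text
time_s: 7.45
eef_pos: [567.2, -100.4, 92.0]
ee_rot: [0.0, 1.0, -0.001, 0.0]
force: [-8.9, 2.6, 14.2]
grip_width: 0.196
grip_force: 71.6
```

send_rows([
  {"offset": [0,0,0.1],"spin": 0},
  {"offset": [0,0,0.1],"spin": 0},
  {"offset": [0,0,0.1],"spin": 0},
  {"offset": [0,0,0.1],"spin": 0},
  {"offset": [0,0,0.1],"spin": 0},
], grip=0.6)

```text
time_s: 7.87
eef_pos: [567.1, -100.4, 91.1]
ee_rot: [-0.0, 1.0, -0.001, -0.0]
force: [-0.3, -0.1, 0.5]
grip_width: 0.598
grip_force: 0.0
```

send_rows([
  {"offset": [0,0,1],"spin": 0},
  {"offset": [0,0,3],"spin": 0},
  {"offset": [0,0,6],"spin": 0},
  {"offset": [0,0,9],"spin": 0},
  {"offset": [0,0,11],"spin": 0},
  {"offset": [0,2,12],"spin": 0},
  {"offset": [0,5,12.5],"spin": 0},
  {"offset": [0,8,12.5],"spin": 0},
])

```text
time_s: 8.53
eef_pos: [567.4, -20.0, 218.6]
ee_rot: [0.0, 1.0, -0.002, 0.002]
force: [0.9, 0.5, -0.4]
grip_width: 0.6
grip_force: 0.0
```

send_rows([
  {"offset": [0,3,0],"spin": 0},
  {"offset": [0,6,0],"spin": 0},
  {"offset": [0,8.5,0],"spin": 0},
  {"offset": [0,9.5,0],"spin": 0},
  {"offset": [0,9.6,0],"spin": 0},
  {"offset": [0,9.6,0],"spin": 0},
])

```text
time_s: 9.03
eef_pos: [567.1, 75.3, 216.6]
ee_rot: [0.0, 1.0, -0.001, 0.0]
force: [-0.5, 0.8, -0.4]
grip_width: 0.599
grip_force: 0.0
```

Run:
```python
from h import *
s=ctrl.sense(); print(s['time_s'],s['eef_pos'],s['grip_width'])
for n in ('side','top'):
    p,D=ctrl.capture(n); cv2.imwrite(n+'3.png',p[:,:,::-1]); C=cloud(n,D); x,y,z=C[...,0],C[...,1],C[...,2]
    b=(abs(x-566)<70)&(abs(y+100)<80)
    for nm,l,h in(('handle',112,128),('plate',76,92)):
        m=b&(z>l)&(z<h); r=cv2.minAreaRect(C[m][:,:2].astype(np.float32)); print(n,nm,m.sum(),np.median(C[m],0).round(1),np.round(r[0],1),np.round(r[1],1),round(r[2],1))
    m=b&(z>76)&(z<92); A=np.c_[x[m]-566,y[m]+100,np.ones(m.sum())]; print('plane',np.linalg.lstsq(A,z[m],rcond=None)[0].round(4))
    m=(abs(x-568)<25)&(abs(y-76)<25)&(z>155)&(z<170); print('knob',m.sum(),C[m].mean(0).round(1) if m.any() else '')
cv2.imwrite('pics/s3.png',cv2.resize(cv2.imread('side3.png')[110:240,170:320],(692,600)))
```

```text
9.0333 [567.12191415  75.31810631 216.62457025] 0.5989885838302005
side handle 75 [565.5 -94.7 116.8] [567.4 -63.5] [86.6 60.1] 87.7
side plate 566 [551.3 -85.3  81.6] [567.6 -95.4] [143.3 112.9] 89.4
plane [ 4.70000e-03 -2.70000e-03  8.16341e+01]
knob 45 [566.4  76.4 160.1]
top handle 114 [566.6 -98.7 118.1] [565.4 -64.9] [57.2 87.4] 0.5
top plate 1223 [563.7 -94.3  83. ] [564.9 -99.6] [111.1 131. ] 0.0
plane [-4.3000e-03  1.8000e-03  8.3006e+01]
knob 11 [559.2  73.4 163. ]
```

View pics/s3.png

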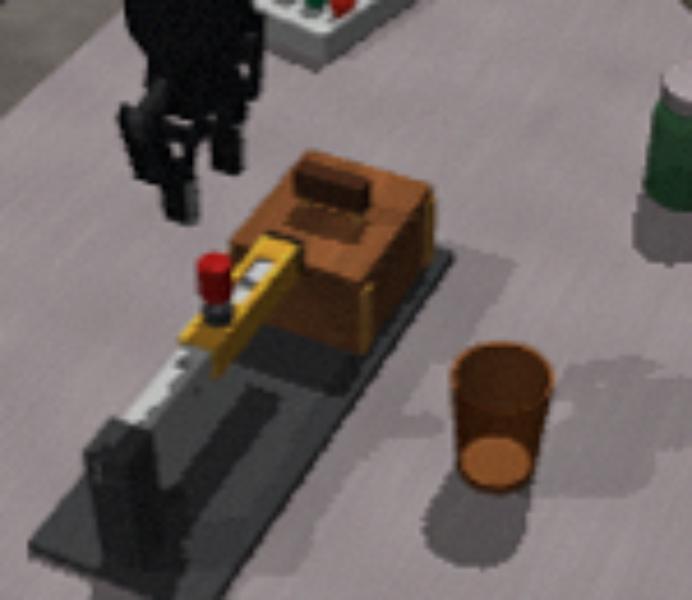

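The lid is home: its plate top is at 82–83 mm, level, and it covers the rim. The handle shows at crop (332,188) and the knob at crop (214,278). Next I'll grasp the knob.

send_rows([
  {"offset": [0,0,-1.5],"spin": 0},
  {"offset": [0,0,-3.5],"spin": 0},
  {"offset": [0,0,-5.5],"spin": 0},
  {"offset": [0,0,-7],"spin": 0},
  {"offset": [0,0,-8],"spin": 0},
  {"offset": [0,0,-8.5],"spin": 0},
  {"offset": [0,0,-8.5],"spin": 0},
])

```text
time_s: 9.72
eef_pos: [566.9, 74.9, 130.6]
ee_rot: [-0.0, 1.0, -0.002, -0.001]
force: [-0.1, -0.0, -0.6]
grip_width: 0.598
grip_force: 0.0
```

send_rows([
  {"offset": [0,0,0],"spin": 0},
  {"offset": [0,0,0],"spin": 0},
  {"offset": [0,0,0],"spin": 0},
  {"offset": [0,0,0],"spin": 0},
  {"offset": [0,0,0],"spin": 0},
  {"offset": [0,0,0],"spin": 0},
  {"offset": [0,0,0],"spin": 0},
], grip=0, squeeze=70)

```text
time_s: 10.3
eef_pos: [567.7, 75.4, 132.7]
ee_rot: [0.0, 1.0, -0.001, 0.001]
force: [-1.1, -1.8, 7.4]
grip_width: 0.26
grip_force: 68.4
```

send_rows([
  {"offset": [0,0,0.4],"spin": 0},
  {"offset": [0,0,0.8],"spin": 0},
  {"offset": [0,0,1.2],"spin": 0},
  {"offset": [0,0,1.5],"spin": 0},
  {"offset": [0,0,1.6],"spin": 0},
  {"offset": [0,0,1.6],"spin": 0},
])

```text
time_s: 10.8
eef_pos: [567.5, 75.4, 147.2]
ee_rot: [0.0, 1.0, -0.001, 0.0]
force: [6.2, -1.7, -7.5]
grip_width: 0.26
grip_force: 68.8
```

send_rows([
  {"offset": [0,-0.4,0.15],"spin": 0},
  {"offset": [0,-1.2,0.15],"spin": 0},
  {"offset": [0,-2.1,0.15],"spin": 0},
  {"offset": [0,-3,0.15],"spin": 0},
  {"offset": [0,-3.8,0.15],"spin": 0},
  {"offset": [0,-4.3,0.15],"spin": 0},
  {"offset": [0,-4.5,0.15],"spin": 0},
  {"offset": [0,-4.5,0.15],"spin": 0},
])

```text
time_s: 11.47
eef_pos: [567.2, 30.5, 148.2]
ee_rot: [-0.0, 1.0, -0.001, 0.0]
force: [5.4, -1.4, -9.0]
grip_width: 0.259
grip_force: 69.1
```

send_rows([
  {"offset": [0,0,-0.4],"spin": 0},
  {"offset": [0,0,-0.8],"spin": 0},
  {"offset": [0,0,-1.2],"spin": 0},
  {"offset": [0,0,-1.5],"spin": 0},
  {"offset": [0,0,-1.7],"spin": 0},
  {"offset": [0,0,-1.75],"spin": 0},
  {"offset": [0,0,-1.75],"spin": 0},
])

```text
time_s: 12.05
eef_pos: [567.4, 30.5, 132.6]
ee_rot: [0.0, 1.0, -0.001, 0.001]
force: [-0.0, -1.3, 5.2]
grip_width: 0.261
grip_force: 70.6
```

send_rows([
  {"offset": [0,0,-0.1],"spin": 0},
  {"offset": [0,0,-0.1],"spin": 0},
  {"offset": [0,0,-0.1],"spin": 0},
])

```text
time_s: 12.3
eef_pos: [567.5, 30.5, 132.6]
ee_rot: [0.0, 1.0, -0.001, 0.001]
force: [-3.0, -2.4, 13.2]
grip_width: 0.256
grip_force: 71.2
```

Run:
```python
from h import *
s=ctrl.sense(); print(s['time_s'],s['eef_pos'],s['force'],s['grip_width'])
p,D=ctrl.capture('side'); im=p[:,:,::-1].copy(); C=cloud('side',D); hsv=cv2.cvtColor(im,cv2.COLOR_BGR2HSV); x,y,z=C[...,0],C[...,1],C[...,2]
m=(hsv[...,0]>20)&(hsv[...,0]<35)&(hsv[...,1]>130)&(abs(x-567)<40)&(abs(y-20)<150)&(z>108)
print('yellow y',m.sum(),np.percentile(y[m],[1,99]).round(1))
m=((hsv[...,0]<6)|(hsv[...,0]>174))&(hsv[...,1]>150)&(abs(x-567)<30)&(abs(y-30)<40)&(z>115)
print('red z',m.sum(),np.percentile(z[m],[2,50,98]).round(1))
b=(abs(x-566)<50)&(y<-105)&(y>-160)&(z>70)&(z<95);print('lid z',np.median(z[b]))
cv2.imwrite('pics/s4.png',cv2.resize(im[110:240,170:320],(692,600),interpolation=cv2.INTER_CUBIC))
```

```text
12.3 [567.46515547  30.53195985 132.59152414] [-3.00211029 -2.37493631 13.18352546] 0.25605286277951556
yellow y 44 [-52.7  93.7]
red z 30 [137.8 156.6 169.4]
lid z 81.5988945841222
```

View pics/s4.png

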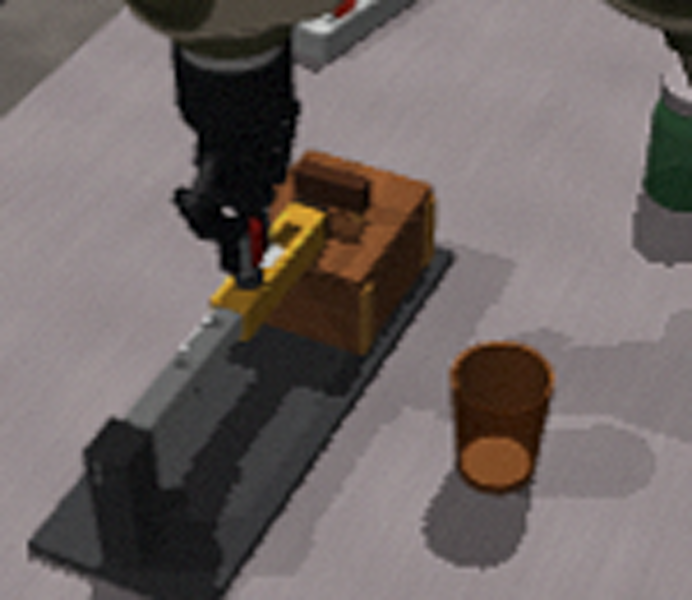

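The tube tip now reaches over the lid at crop (305,215), and the knob is still held. It came back down to its seated height (132.6 mm) against a hard stop, where a pin standing on the rail would sit about 9 mm higher. The lid is still flat, so I'm handing in.

```bash
python3 -c "
from rig import ctrl
print(ctrl.finish_job())"
```

```text
the job is handed in; nothing more can be done
None
```

I put the lid fully home, slid the yellow tube one hole over it, and handed the job in with the pin down in that hole and the red knob still held; it took about 12.3 s of the 51 s allowed.

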